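# Fetch the long-bit cassette from the push-push bit station into the fitting tray

### The job

Take the long-bit cassette out of the sloping bit station: push it in along its bay until the latch lets go, let it spring up, draw it out, and stand it upright, cap up, in the free compartment of the plywood fitting tray, setting it down gently. Leave the short-bit cassette latched in its bay and do not push the drill, the hinge bin or the tape measure about.

Things in the scene. Friction and masses are not known exactly. Their poses are not given: they have to be found in the camera images.
- deck: sloping deck of the bit station (grey console fixed to the bench, 83 mm high in front, 132 mm behind). Origin: centre of its flat upper face, 102 mm over the bench; the deck reaches x -44 to 70 mm, y +-95 mm. z: square out of the deck, leaning 25 deg from vertical to the console's front; cassettes are pushed in along -z, drawn out along +z. x: up the slope, away from the front; y: level, across
- lifter_left (a joint): lifter under the cassette in the bay at deck y = +42 mm (a well 28 mm in x by 63.6 mm in y), m along deck z. 0.001: latched, cap 9 mm proud, a pin in a track in the cassette's back holds it, so it cannot be pulled out. Push it in 7 to 9 mm (about 7 N; hard stop at 10 mm, cap 1 mm below the deck) and let go: a damped spring lifts it to 0.028, cap 36 mm proud
- lifter_right (a joint): the same for the bay at deck y = -42 mm; either cassette may be in either bay. Both are push-push latches like a memory-card slot's: pushed in under 5 mm it stays latched; once up (in about half a second) the cassette rests loose on the lifter, its foot 36 mm deep in the well, to be drawn out along deck z; pushed fully in again it latches again
- long_cassette_mid (a point): centre of the long-bit cassette, the one to fetch: black block with steel bits in its front, 26 mm thick (its x), 62 mm wide (its y), 72 mm high (its z, towards the cap), 0.13 kg; cap top 36 mm above this point, flat foot 36 mm below. Told by the steel sample bit in its cap, 50 mm long, along y. In its bay its axes lie along the deck's. Grasp across the 26 mm, by the part out of the deck
- short_cassette_mid (a point): the short-bit cassette: the same block, size and black plastic, but the sample bit in its cap is only 25 mm long. Centre, axes as the other's. It stays latched in the other bay
- free_compartment (a point): floor centre of the only empty compartment, 44 mm (x) by 86 mm (y), of the fitting tray: a low plywood tray fixed to the bench, 140 mm (x) by 200 mm (y), walls 36 mm and dividers 32 mm high over the bench. The floor is 6 mm over the bench; axes are the tray's, z up. The other compartments hold hinges, a carton and mounting plates, none above the walls
- drill: cordless drill standing on its battery, 230 mm long, 76 mm wide, 211 mm high; origin at the centre of its underside. Bystander
- hinge_bin: blue plastic bin of cabinet hinges, 105 mm by 160 mm, 65 mm high; origin at the centre of its underside. Bystander
- tape_measure: black and yellow tape measure, 74 mm by 42 mm, 68 mm high; origin at the centre of its underside. Bystander
Things that resemble listed ones, but are neither listed nor needed, are in the scene too. Leave any blue or red look-alike of the part that bears long_cassette_mid alone. Several things look just like the part that bears deck: the one meant starts farthest to the robot's right.

How it is judged:
On the way, in this order (a step that is already met when the one before it is completed fails the run):
1. the long-bit cassette is pushed in about 4.5 mm or more past its latched depth (z of long_cassette_mid in the frame of deck below -0.0312 m and x of long_cassette_mid in the frame of deck between -0.01 and 0.01 m), for 0.05 s.
2. the cassette has come up along its bay by about 17 mm or more from its latched depth (z of long_cassette_mid in the frame of deck between -0.01 and 0.05 m and x of long_cassette_mid in the frame of deck between -0.012 and 0.012 m), for 0.05 s.
At the end, for the whole second after the job is handed in: The long-bit cassette stands at rest on the floor of the free compartment, cap up and within 0.1 rad of upright, its centre within 12 mm (x) and 15 mm (y) of the compartment's; the short-bit cassette is still latched in its bay, within 5 mm of its latched depth (x of long_cassette_mid in the frame of free_compartment between -0.012 and 0.012 m and y of long_cassette_mid in the frame of free_compartment between -0.015 and 0.015 m and z of long_cassette_mid in the frame of free_compartment between 0.031 and 0.04 m and angle between long_cassette_mid's own z axis and vertical below 0.1 rad and linear speed of long_cassette below 0.02 m/s and z of short_cassette_mid in the frame of deck between -0.0318 and -0.0218 m); the robot touches nothing.
It fails at once if the short-bit cassette is moved more than 6 mm (distance of short_cassette_mid from where it was at the start of the episode above 0.006 m).
It fails at once if the long-bit cassette falls or is thrown: moving faster than 0.6 m/s with no finger on it (a drop of about 20 mm) (linear speed of long_cassette above 0.6 m/s and contact force between the fingers and long_cassette below 0.05 N).
It fails at once if the drill is moved more than 20 mm (distance of drill from where it was at the start of the episode above 0.02 m).
It fails at once if the hinge bin is moved more than 20 mm (distance of hinge_bin from where it was at the start of the episode above 0.02 m).
It fails at once if the tape measure is moved more than 20 mm (distance of tape_measure from where it was at the start of the episode above 0.02 m).
It also fails if it takes over 53 s, if anything falls off the work surface, if the arm or the gripper's body presses on something with over 40 N, if the wrist force passes 120 N, or if a joint passes its speed limit or range.

### The arm

A 7-joint arm with a two-finger parallel gripper is mounted at the origin on the work surface. World frame = base frame: x ahead of the robot, y to its left, z up, the work surface at z = 0. Lengths are in m, angles in rad, forces in N, time in s.
With the tool pointing down it reaches from about 0.425 to 0.875 m from the base axis. Payload 4.7 kg.
Tool frame: the origin (TCP) lies at the very end of the fingers, on their centre line; the grasp point (between the pads) lies 19 mm behind it (grip_point_offset is the distance from the TCP to the grasp point, in m); x points along the fingers, z is the direction in which the jaws open and shut, and the axes are right-handed (so a half turn about x gives the same grasp; the last joint's range is limited). The gripper opens to 87 mm and grips with 3 to 60 N. Pads are 19 mm wide; open, the fingers measure 117 mm over their backs; the gripper's body (75 mm by 190 mm) begins 51 mm behind the grasp point.
Start: joints at [1.35, 0.321, -0.07, 1.45, 0.023, 1.371, -0.057], TCP at [0.151, -0.632, 0.223] pointing down, gripper open.
Joint ranges: [-2.86, 2.86], [-0.3, 2.09], [-1.38, 1.24], [0.06, 2.45], [-1.56, 4.7], [0.09, 2.05], [-2.69, 2.69]. Speed limits (rad/s): [2.57, 2.57, 3.14, 3.14, 3.14, 3.14, 3.14].

### API

Orientations are given as a rotation vector (axis times angle).
In Python, from bench import get_state, get_image, calibration, close_job, grip_point_offset gives the robot as it stands.
- The arm moves only by the tool play_rows, never from a script. Its argument "targets" is a list of rows, each an object with "claw": the closure, from 0 (fully open) to 1 (shut); "linear": the shift along the tool's x, y, z as a fraction of full scale, a list of three; "rotation": the turn, a rotation vector about the tool's x, y, z as a fraction of full scale, a list of three. In form: [{"claw": claw, "linear": [x, y, z], "rotation": [wx, wy, wz]}, ...]. A call has 1 to 10 rows; each row shifts and turns the pose as measured when the row begins, along the tool's axes as they then stand; what a row does not reach is not made up. Full scale, the value 1, is 2.5 cm for a shift and 90 degrees for a turn. A row lasts 1/12 s, in which the tool goes at most 41.7 mm and 7.16 degrees, less where a joint would pass 70% of its speed; a pose out of reach is approached as far as the arm can. A call with a number of a shift or a turn outside -1 to 1 is refused whole. A call with a gripper value outside its range is refused whole. The fingers move at their own pace and stop on an object; "newtons" is the grip in N (left out, the last holds). Time passes only in rows, so rows that do not move let the fingers close. It gives the time, the measured TCP pose, the force and the opening at its end, in the units of the state.
- get_state(): the state, without advancing time (a new reading comes with each control period).
- get_image(name): name is "scene" or "top" or "wrist"; returns the picture (480x640x3 uint8, blue, green, red); there is no depth.
- calibration(name): a dict with "fx", "fy", "cx", "cy" (pixels), "rvec" (rotation vector, rad) and "tvec" (3), from world to camera coordinates, as OpenCV has them; the wrist camera has in their place "hand_eye" (4x4, takes a point from camera to tool coordinates, whose origin is the TCP and whose axes are the tool frame's). Camera axes: x right, y down, z forward; pixel columns grow to the right and rows downward; lengths in m; the calibration is good to about 2 mm. A picture is of the moment at which its call begins: read the wrist's pose just before it. calibration takes no time and is no camera call.
- close_job(): hands the job in, once; it reports no verdict.
The state is a dict: "time": time; "joint_positions": joint angles; "qd": joint speeds; "joint_torque": joint torques, N m; "position": TCP position; "tool_rot": TCP orientation; "ft_force": force on the tool from outside, world axes, zero at the start; "torque": the same for the moment, N m; "grip_width": opening from 0.0 (shut) to 1.0 (fully open).
Only numpy, scipy, OpenCV 4.12 (cv2) and the standard library are available. Lean on these libraries where they do the work, as an engineer would, in place of code of your own. Each camera call takes 0.05 s, during which the arm holds its last target. There are 200 camera calls.

## Working session

There is one attempt and no reset: what is moved stays moved. The work goes in short steps, Python scripts to look and compute and a tool call to move; the robot and the scene stay as the last step left them, time stands still between calls to the robot, and variables do not carry over. Pictures are saved under pics/ and viewed, about 8 in all and at most 12, crops included, and the job is handed in when it is done.

Besides the shell and the picture viewer there is one more tool, called after ">>>" as name(argument=value, ...), one argument or row to a line, values as JSON. play_rows: Moves the arm, as the interface text tells. Shift numbers are shares of 2.5 cm and turn numbers shares of 90 degrees, none past 1 either way. Its arguments: {"type":"object","properties":{"targets":{"type":"array"},"newtons":{"type":"number"}},"required":["targets"]}

```bash
ls && mkdir -p pics
python3 - <<'E'
from bench import *
import cv2
print(get_state()); print(grip_point_offset)
for n in("scene","top","wrist"):
    print(n,calibration(n)); cv2.imwrite(f"pics/{n}0.png",get_image(n))
E
```

```text
pics
{'time': 0.0, 'joint_positions': array([ 1.35013043,  0.32181785, -0.07007176,  1.45168229,  0.02259957,
        1.37081218, -0.05689824]), 'qd': array([-0.00010973,  0.00117718, -0.00112653, -0.00052947, -0.0012083 ,
        0.00049003, -0.00144899]), 'joint_torque': array([ 2.00162447e-05, -4.91295218e+01, -4.04400984e-01, -3.12524092e+01,
       -6.40396331e-02,  4.37348220e-02,  2.22692161e-04]), 'position': array([ 0.15101194, -0.63163525,  0.22146111]), 'tool_rot': array([ 1.0356892 ,  1.31277957, -1.03382767]), 'ft_force': array([-0.50615721, -0.29190054,  1.10972201]), 'torque': array([ 0.02681895, -0.01218321,  0.01707927]), 'grip_width': 1.0006718423010548}
0.0187
scene {'fx': 580.9787274025714, 'fy': 580.9787274025714, 'cx': 311.5489902330976, 'cy': 231.90591990530797, 'rvec': array([ 1.70334976,  2.1456541 , -0.58192189]), 'tvec': array([ 0.05479873, -0.47953276,  2.15686764])}
top {'fx': 541.3190546405006, 'fy': 541.3190546405006, 'cx': 318.9556305153093, 'cy': 242.48083036462035, 'rvec': array([ 2.15517772, -2.21289834,  0.07629395]), 'tvec': array([0.09105634, 0.591973  , 1.43246987])}
wrist {'fx': 423.18825508188934, 'fy': 423.18825508188934, 'cx': 322.0237028695706, 'cy': 240.91262311289077, 'hand_eye': array([[ 7.80977602e-04, -2.46681459e-01,  9.69096305e-01,
        -1.63032650e-01],
       [ 7.93434678e-04, -9.69096142e-01, -2.46682057e-01,
         6.71127280e-02],
       [ 9.99999380e-01,  9.61567776e-04, -5.61116758e-04,
         1.03308779e-04],
       [ 0.00000000e+00,  0.00000000e+00,  0.00000000e+00,
         1.00000000e+00]])}
```

View pics/top0.png

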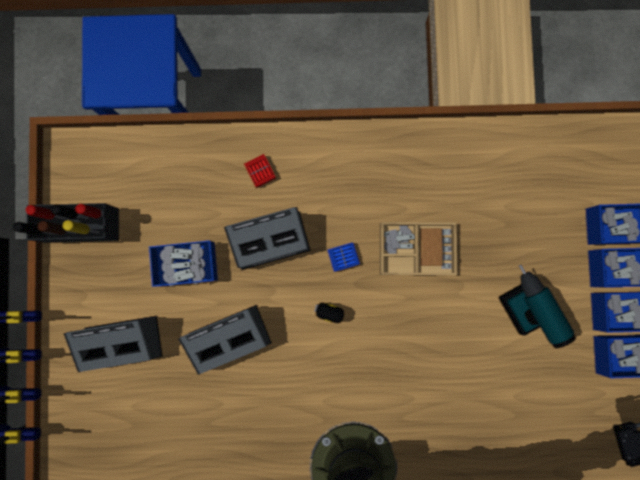

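View pics/scene0.png

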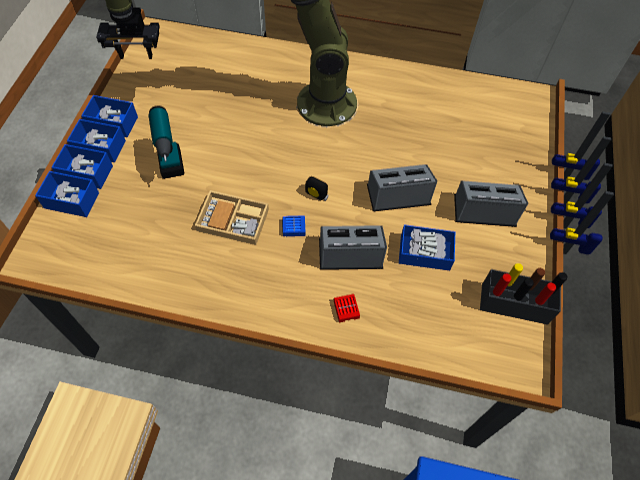

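```bash
cat > h.py <<'E'
from bench import *
import cv2, numpy as np
from scipy.spatial.transform import Rotation as R
def cam(n, st=None):
    c=calibration(n); K=np.array([[c["fx"],0,c["cx"]],[0,c["fy"],c["cy"]],[0,0,1]])
    if n!="wrist": return K,R.from_rotvec(c["rvec"]).as_matrix(),np.array(c["tvec"])
    T=np.eye(4); T[:3,:3]=R.from_rotvec(st["tool_rot"]).as_matrix(); T[:3,3]=st["position"]
    W=np.linalg.inv(T@c["hand_eye"]); return K,W[:3,:3],W[:3,3]
def back(n,uv,z,st=None):   # pixel -> world at height z
    K,r,t=cam(n,st); d=r.T@np.linalg.solve(K,[*uv,1]); o=-r.T@t
    return o+d*(z-o[2])/d[2]
def proj(n,P,st=None):
    K,r,t=cam(n,st); q=(K@(r@np.atleast_2d(P).T+t[:,None])); return (q[:2]/q[2]).T
def shot(name,tag):
    st=get_state(); im=get_image(name); cv2.imwrite(f"pics/{tag}.png",im); np.save(f"pics/{tag}.npy",st,allow_pickle=True); return im,st
def load(tag): return np.load(f"pics/{tag}.npy",allow_pickle=True).item()
E
python3 - <<'E'
from h import *
np.set_printoptions(precision=3,suppress=True)
f=lambda a,z:print(a,back("top",a,z))
print("axes",proj("top",[[0,0,0],[.5,0,0],[.5,.3,0]]))
for a in [(225,227),(298,207),(311,249),(238,269)]: f(a,.1)
f((268,243),.1)
f((402,262),.006)
for a in [(380,224),(459,223),(459,275),(379,274)]: f(a,.036)
f((330,313),.06);f((344,257),.03);f((540,310),.1)
im=cv2.imread("pics/top0.png")
a=cv2.resize(im[195:285,215:325],None,fx=6,fy=6,interpolation=cv2.INTER_CUBIC)
b=cv2.resize(im[215:285,370:470],None,fx=6,fy=6,interpolation=cv2.INTER_CUBIC)
im=cv2.imread("pics/scene0.png")
c=cv2.resize(im[175:285,185:395],None,fx=3.6,fy=3.6,interpolation=cv2.INTER_CUBIC)
cv2.imwrite("pics/c1.png",a);
E
```

```text
axes [[353.365 466.183]
 [347.674 276.926]
 [237.114 279.846]]
(225, 227) [0.634 0.313 0.1  ]
(298, 207) [0.681 0.126 0.1  ]
(311, 249) [0.572 0.096 0.1  ]
(238, 269) [0.527 0.282 0.1  ]
(268, 243) [0.591 0.205 0.1  ]
(402, 262) [ 0.536 -0.148  0.006]
(380, 224) [ 0.638 -0.088  0.036]
(459, 223) [ 0.635 -0.299  0.036]
(459, 275) [ 0.497 -0.293  0.036]
(379, 274) [ 0.505 -0.081  0.036]
(330, 313) [0.408 0.052 0.06 ]
(344, 257) [0.553 0.01  0.03 ]
(540, 310) [ 0.404 -0.476  0.1  ]
```

View pics/c1.png

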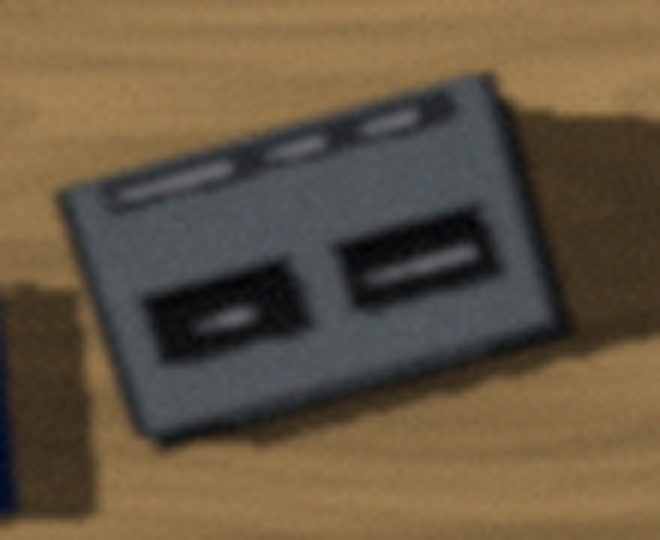

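Run:
```python
from h import *
from scipy.optimize import least_squares
np.set_printoptions(precision=4,suppress=True)
uv=np.array([(62,190),(490,75),(568,330),(150,440),(420,262),(228,316)])/6+[215,195]-.4
P=np.array([(.07,.095,0),(.07,-.095,0),(-.044,-.095,0),(-.044,.095,0),(0,-.042,.009),(0,.042,.009)])
def D(p): return R.from_euler('z',p[2]).as_matrix()@R.from_euler('y',-25,degrees=True).as_matrix()
w=lambda p:P@D(p).T+[p[0],p[1],.102]
s=least_squares(lambda p:(proj("top",w(p))-uv).ravel(),[.59,.2,-.2])
print(s.x,s.fun.reshape(-1,2)); Dm=D(s.x); print(Dm, "capC",w(s.x)[4])
uv=np.array([(380,224),(459,223),(459,275),(379,274)])
Q=np.array([(.07,.1,.036),(.07,-.1,.036),(-.07,-.1,.036),(-.07,.1,.036)])
t=least_squares(lambda p:(proj("top",Q@R.from_euler('z',p[2]).as_matrix().T+[p[0],p[1],0])-uv).ravel(),[.57,-.19,0]); print(t.x,t.fun)
st=get_state(); print(R.from_rotvec(st["tool_rot"]).as_matrix())
im=cv2.imread("pics/top0.png")
cv2.imwrite("pics/c2.png",cv2.resize(im[215:285,370:470],None,fx=6,fy=6,interpolation=cv2.INTER_CUBIC))
```

```text
[0.5923 0.2023 0.2424] [[-0.6698  0.7511]
 [ 1.6876 -0.2401]
 [ 0.0316 -1.6769]
 [-1.7958 -0.3537]
 [ 0.44    0.815 ]
 [ 0.2675  0.6447]]
[[ 0.8798 -0.24   -0.4103]
 [ 0.2175  0.9708 -0.1014]
 [ 0.4226  0.      0.9063]] capC [0.5987 0.1606 0.1102]
[ 0.5689 -0.1903 -0.0343] [ 1.5512 -1.6035 -2.3319 -0.0326 -1.7905  0.6259  2.5686  1.028 ]
[[-0.0005  0.9726  0.2327]
 [ 0.0014  0.2327 -0.9726]
 [-1.     -0.0001 -0.0015]]
```

View pics/c2.png

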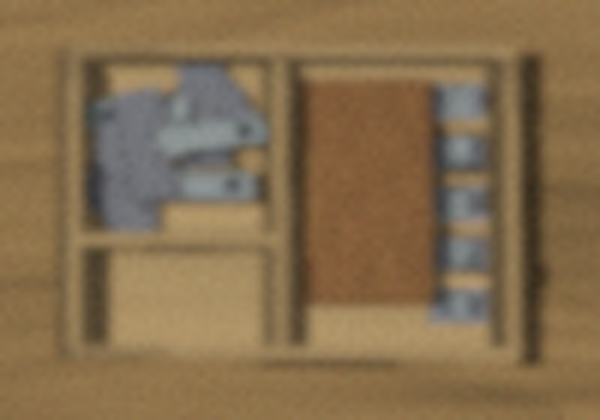

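>>> play_rows(
  targets=[
    {"claw": 0,"linear": [-1,0,0],"rotation": [0,0,0]},
    {"claw": 0,"linear": [-1,0,0],"rotation": [0,0,0]},
    {"claw": 0,"linear": [-1,0.2,0],"rotation": [0,0,0]},
    {"claw": 0,"linear": [-1,0.6,0],"rotation": [-0.024,0,0]},
    {"claw": 0,"linear": [-0.4,1,-0.1],"rotation": [-0.026,0,0]},
    {"claw": 0,"linear": [0,1,-0.1],"rotation": [-0.026,0,0]},
    {"claw": 0,"linear": [0,1,-0.1],"rotation": [-0.026,0,0]},
    {"claw": 0,"linear": [0,1,-0.1],"rotation": [-0.026,0,0]},
    {"claw": 0,"linear": [0,1,-0.1],"rotation": [-0.026,0,0]},
    {"claw": 0,"linear": [0,1,-0.1],"rotation": [-0.026,0,0]},
  ],
)

```text
time: 0.98
position: [0.3098, -0.551, 0.3248]
tool_rot: [0.821, 1.429, -0.804]
ft_force: [0.5, -0.2, -0.2]
grip_width: 0.999
```

>>> play_rows(
  targets=[
    {"claw": 0,"linear": [0,1,-0.1],"rotation": [-0.026,0,0]},
    {"claw": 0,"linear": [0,1,-0.1],"rotation": [-0.026,0,0]},
    {"claw": 0,"linear": [0,1,-0.1],"rotation": [-0.026,0,0]},
    {"claw": 0,"linear": [0,1,-0.1],"rotation": [-0.026,0,0]},
    {"claw": 0,"linear": [0,1,-0.1],"rotation": [-0.026,0,0]},
    {"claw": 0,"linear": [0,1,-0.1],"rotation": [-0.026,0,0]},
    {"claw": 0,"linear": [0,1,-0.1],"rotation": [-0.026,0,0]},
    {"claw": 0,"linear": [0,1,-0.1],"rotation": [-0.026,0,0]},
    {"claw": 0,"linear": [0,1,-0.1],"rotation": [-0.026,0,0]},
    {"claw": 0,"linear": [0,1,-0.1],"rotation": [-0.026,0,0]},
  ],
)

```text
time: 1.82
position: [0.4996, -0.3285, 0.3072]
tool_rot: [0.471, 1.556, -0.418]
ft_force: [0.4, -0.4, 0.9]
grip_width: 1.001
```

>>> play_rows(
  targets=[
    {"claw": 0,"linear": [0,1,-0.1],"rotation": [-0.03,0,0]},
    {"claw": 0,"linear": [0,1,-0.1],"rotation": [-0.03,0,0]},
    {"claw": 0,"linear": [0,1,-0.1],"rotation": [-0.03,0,0]},
    {"claw": 0,"linear": [0,1,-0.2],"rotation": [-0.03,0,0]},
    {"claw": 0,"linear": [0,1,-0.2],"rotation": [-0.03,0,0]},
    {"claw": 0,"linear": [0,1,-0.2],"rotation": [-0.03,0,0]},
    {"claw": 0,"linear": [0,0,0],"rotation": [0,0,0]},
  ],
)

```text
time: 2.4
position: [0.5466, -0.1495, 0.3026]
tool_rot: [0.218, 1.601, -0.139]
ft_force: [0.8, 0.8, 0.2]
grip_width: 0.999
```

Run:
```python
from h import *
im,st=shot("wrist","w1"); print(st["position"],st["tool_rot"],st["joint_positions"])
```

```text
[ 0.54659219 -0.14953692  0.3025585 ] [ 0.21755102  1.60143533 -0.13946347] [ 0.72829216  0.19204779 -0.55758787  1.47998599  0.05438162  1.53960729
 -0.05217688]
```

View pics/w1.png

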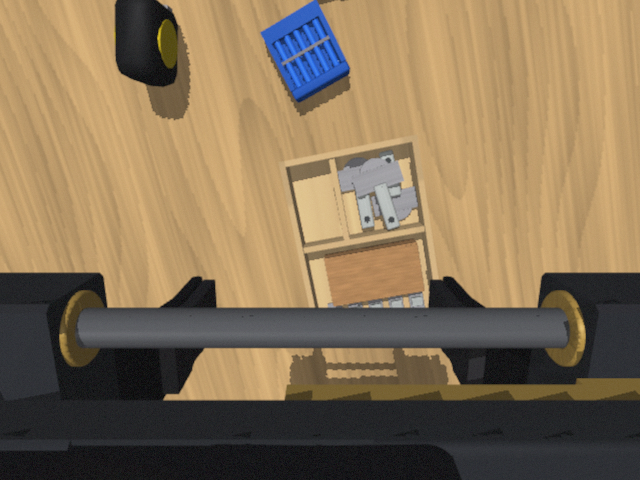

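Run:
```python
from h import *
np.set_printoptions(precision=4,suppress=True)
st=load("w1")
for a,z in [((284,163),.036),((414,137),.036),((427,230),.034),((291,168),.036),((329,160),.032),((301,250),.032),((345,240),.032)]: print(a,z,back("wrist",a,z,st))
im=cv2.imread("pics/w1.png")
cv2.imwrite("pics/c3.png",cv2.resize(im[125:265,270:440],None,fx=4.2,fy=4.2,interpolation=cv2.INTER_CUBIC))
```

```text
(284, 163) 0.036 [ 0.5089 -0.0894  0.036 ]
(414, 137) 0.036 [ 0.6403 -0.0934  0.036 ]
(427, 230) 0.034 [ 0.6368 -0.1882  0.034 ]
(291, 168) 0.036 [ 0.5146 -0.0958  0.036 ]
(329, 160) 0.032 [ 0.5537 -0.0966  0.032 ]
(301, 250) 0.032 [ 0.5042 -0.1815  0.032 ]
(345, 240) 0.032 [ 0.552  -0.1809  0.032 ]
```

View pics/c3.png

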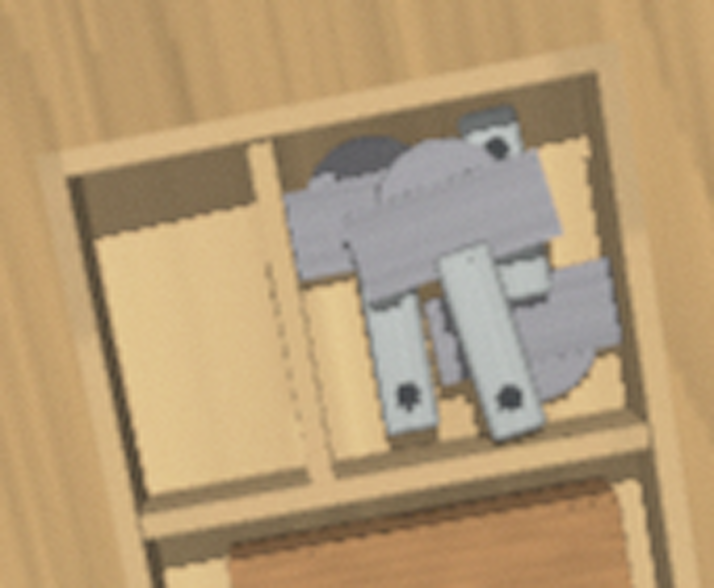

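>>> play_rows(
  targets=[
    {"claw": 0,"linear": [0,1,-0.1],"rotation": [-0.03,0.0,0]},
    {"claw": 0,"linear": [0,1,-0.1],"rotation": [-0.03,0.0,0]},
    {"claw": 0,"linear": [0,1,-0.1],"rotation": [-0.03,-0.04,0]},
    {"claw": 0,"linear": [0,1,-0.1],"rotation": [-0.03,-0.04,0]},
    {"claw": 0,"linear": [0,1,-0.1],"rotation": [-0.03,-0.04,0]},
    {"claw": 0,"linear": [0,1,-0.1],"rotation": [-0.03,-0.04,0]},
  ],
)

```text
time: 2.95
position: [0.5493, -0.0016, 0.3047]
tool_rot: [-0.016, 1.346, 0.066]
ft_force: [0.3, 1.1, 0.1]
grip_width: 1.002
```

Run:
```python
from h import *
from scipy.optimize import least_squares
np.set_printoptions(precision=4,suppress=True)
st=load("w1")
c=lambda u,v:(u/4.2+270-.4,v/4.2+125-.4)
L=[(38,160,.036),(610,45,.036),(68,180,.036),(250,148,.032),(308,470,.032),(145,512,.032)]
for u,v,z in L: print((u,v),z,back("wrist",c(u,v),z,st))
# floor corners, visible: bottom left/right & top-left/right of floor
for u,v in [(97,240),(265,205),(150,495),(305,468)]: print("floor?",back("wrist",c(u,v),.006,st))
```

```text
(38, 160) 0.036 [ 0.504  -0.0878  0.036 ]
(610, 45) 0.036 [ 0.6417 -0.092   0.036 ]
(68, 180) 0.036 [ 0.5099 -0.094   0.036 ]
(250, 148) 0.032 [ 0.5542 -0.0964  0.032 ]
(308, 470) 0.032 [ 0.551  -0.1767  0.032 ]
(145, 512) 0.032 [ 0.5086 -0.1784  0.032 ]
floor? [ 0.5096 -0.1107  0.006 ]
floor? [ 0.554  -0.1115  0.006 ]
floor? [ 0.5075 -0.1793  0.006 ]
floor? [ 0.5493 -0.181   0.006 ]
```

```bash
cat >> h.py <<'E'
def deckR(yaw,tilt=25):
    D=(R.from_euler('z',yaw)*R.from_euler('y',-tilt,degrees=True)).as_matrix()
    return D, np.c_[-D[:,2],D[:,1],D[:,0]]
def rel(P,Rt,n=None):   # shares to reach pose from the present one
    s=get_state(); R0=R.from_rotvec(s["tool_rot"]); p=s["position"].copy(); Rt=R.from_matrix(Rt)
    rv=(R0.inv()*Rt).as_rotvec(); d=P-p
    if n is None: n=int(np.ceil(max(np.abs(R0.inv().apply(d)).max()/.0225,np.linalg.norm(rv)/np.radians(6.5),1)))
    print("n",n,"dist mm",1e3*np.linalg.norm(d),"rot deg",np.degrees(np.linalg.norm(rv)))
    for i in range(n):
        Ri=R0*R.from_rotvec(rv*i/n)
        print(np.round(Ri.inv().apply(d/n)/.025,2).tolist(),np.round(rv/n/(np.pi/2),3).tolist())
E
python3 - <<'E'
from h import *
D,T=deckR(.2424); rel(np.array([.5987,.1606,.1102])+.13*D[:,2],T)
E
```

```text
n 7 dist mm 167.65155849878292 rot deg 16.059975812523653
[0.45, 0.84, -0.08] [-0.017, -0.019, 0.003]
[0.46, 0.84, -0.07] [-0.017, -0.019, 0.003]
[0.46, 0.84, -0.06] [-0.017, -0.019, 0.003]
[0.46, 0.84, -0.05] [-0.017, -0.019, 0.003]
[0.46, 0.84, -0.04] [-0.017, -0.019, 0.003]
[0.47, 0.84, -0.04] [-0.017, -0.019, 0.003]
[0.47, 0.83, -0.03] [-0.017, -0.019, 0.003]
```

>>> play_rows(
  targets=[
    {"claw": 1,"linear": [0.46,0.84,-0.08],"rotation": [-0.017,-0.019,0.003]},
    {"claw": 1,"linear": [0.46,0.84,-0.07],"rotation": [-0.017,-0.019,0.003]},
    {"claw": 1,"linear": [0.46,0.84,-0.06],"rotation": [-0.017,-0.019,0.003]},
    {"claw": 1,"linear": [0.46,0.84,-0.05],"rotation": [-0.017,-0.019,0.003]},
    {"claw": 1,"linear": [0.46,0.84,-0.04],"rotation": [-0.017,-0.019,0.003]},
    {"claw": 1,"linear": [0.47,0.84,-0.04],"rotation": [-0.017,-0.019,0.003]},
    {"claw": 1,"linear": [0.47,0.83,-0.03],"rotation": [-0.017,-0.019,0.003]},
    {"claw": 1,"linear": [0,0,0],"rotation": [0,0,0]},
    {"claw": 1,"linear": [0,0,0],"rotation": [0,0,0]},
  ],
)

```text
time: 3.7
position: [0.5374, 0.162, 0.2245]
tool_rot: [-0.172, 1.109, 0.228]
ft_force: [0.4, -0.7, 0.0]
grip_width: 0.399
```

Run:
```python
from h import *
im,st=shot("wrist","w2"); print(st)
```

```text
{'time': 3.7, 'joint_positions': array([ 0.53689841, -0.24177645, -0.79542286,  2.04149725, -0.19795698,
        0.82395064,  0.09420166]), 'qd': array([-0.04751616, -0.01022765, -0.02370625,  0.03950047, -0.00041624,
       -0.00777603, -0.01304497]), 'joint_torque': array([-6.70667142e-01, -1.16074124e+01,  3.94341186e+00, -3.14169180e+01,
       -2.96611860e-01, -2.08171450e+00, -2.87393510e-02]), 'position': array([0.53738474, 0.16196758, 0.22452935]), 'tool_rot': array([-0.17224325,  1.10910512,  0.22826451]), 'ft_force': array([ 0.40535513, -0.66827001,  0.00345248]), 'torque': array([-0.1519711 ,  0.37282542,  0.00434746]), 'grip_width': 0.3994633289058477}
```

View pics/w2.png

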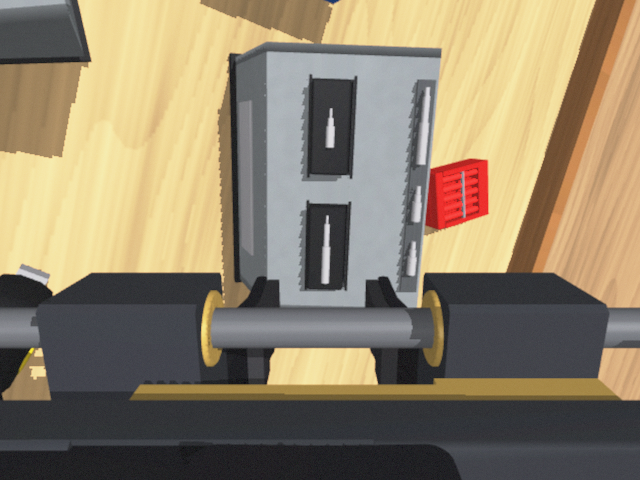

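```bash
cat >> h.py <<'E'
from scipy.optimize import least_squares
def fitdeck(st,uv,P,x0=(.5923,.2023,.2424)):
    w=lambda p:np.array(P)@deckR(p[2])[0].T+[p[0],p[1],.102]
    s=least_squares(lambda p:(proj("wrist",w(p),st)-np.array(uv)).ravel(),x0,loss="soft_l1"); return s.x,s.fun.reshape(-1,2)
E
python3 - <<'E'
from h import *
np.set_printoptions(precision=4,suppress=True)
st=load("w2")
uv=[(268,52),(440,51),(330,128),(326,249)]
P=[(-.044,.095,0),(.07,.095,0),(0,.042,.009),(0,-.042,.009)]
x,f=fitdeck(st,uv,P); print(x,f)
D,T=deckR(x[2]); o=np.array([x[0],x[1],.102])
# detail: back-project bits ends/deck corners to deck coords
K,r,t=cam("wrist",st); c=-r.T@t
for u,z in [((268,52),0),((440,51),0),((330,107),.009),((330,148),.009),((327,215),.009),((326,283),.009),((311,80),.009),((356,178),.009),((308,205),.009),((350,290),.009)]:
    d=r.T@np.linalg.solve(K,[*u,1]); n=D[:,2]; q=c+d*((o+z*n-c)@n)/(d@n); print(u,1e3*D.T@(q-o))
cap=o+D@[0,-.042,.009]; print("cap",cap,"tcp in deck",1e3*D.T@(st["position"]-o))
rel(o+D@np.array([0,-.042,.009+.03]),T)
cv2.imwrite("pics/c4.png",cv2.resize(cv2.imread("pics/w2.png")[30:300,225:455],None,fx=2.2,fy=2.2,interpolation=cv2.INTER_CUBIC))
E
```

```text
[0.5927 0.2032 0.2376] [[-0.9594 -9.4658]
 [ 0.4821 -0.3911]
 [ 1.1914  1.2846]
 [-0.1698  1.5772]]
(268, 52) [-43.3298  89.3091  -0.    ]
(440, 51) [69.7079 94.7489  0.    ]
(330, 107) [-1.4297 56.1148  9.    ]
(330, 148) [-0.2449 29.8028  9.    ]
(327, 215) [ -0.2819 -16.093    9.    ]
(326, 283) [  1.1702 -66.5933   9.    ]
(311, 80) [-14.4638  72.2667   9.    ]
(356, 178) [18.4758 10.4271  9.    ]
(308, 205) [-13.7971  -9.5176   9.    ]
(350, 290) [ 19.0188 -71.4295   9.    ]
cap [0.5989 0.1615 0.1102] tcp in deck [ -5.73   -27.0806 137.8681]
n 5 dist mm 100.14070629481756 rot deg 2.4414997734239403
[0.79, -0.12, 0.03] [0.005, 0.002, 0.001]
[0.79, -0.12, 0.04] [0.005, 0.002, 0.001]
[0.79, -0.12, 0.04] [0.005, 0.002, 0.001]
[0.79, -0.12, 0.04] [0.005, 0.002, 0.001]
[0.79, -0.12, 0.04] [0.005, 0.002, 0.001]
```

View pics/c4.png

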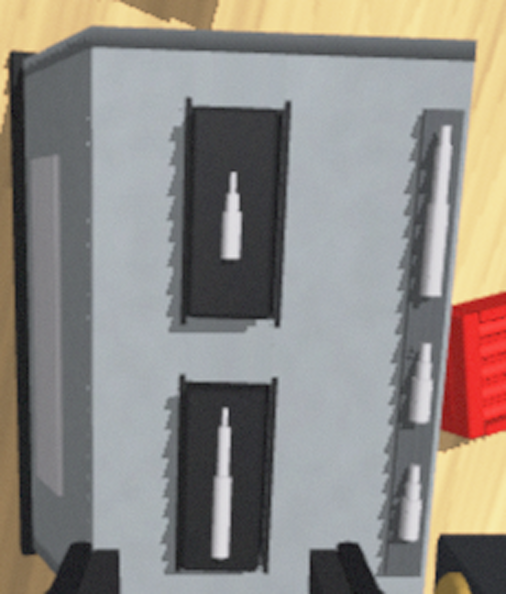

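>>> play_rows(
  targets=[
    {"claw": 1,"linear": [0.6,-0.16,0.05],"rotation": [0.006,0.003,0.001]},
    {"claw": 1,"linear": [0.8,-0.16,0.05],"rotation": [0.006,0.003,0.001]},
    {"claw": 1,"linear": [0.8,-0.15,0.05],"rotation": [0.006,0.003,0.001]},
    {"claw": 1,"linear": [0.8,-0.12,0.05],"rotation": [0.006,0.002,0.001]},
    {"claw": 1,"linear": [0.8,-0.1,0.05],"rotation": [0.006,0,0]},
    {"claw": 1,"linear": [0.3,0,0],"rotation": [0,0,0]},
    {"claw": 1,"linear": [0,0,0],"rotation": [0,0,0]},
  ],
)

```text
time: 4.33
position: [0.5992, 0.148, 0.1383]
tool_rot: [-0.122, 1.124, 0.192]
ft_force: [0.1, 0.8, 0.4]
grip_width: 0.009
```

```bash
cat >> h.py <<'E'
DX=np.array([.5927,.2032,.2376]); DD,DT=deckR(DX[2]); DO=np.array([DX[0],DX[1],.102])
def where():
    s=get_state(); print("t",s["time"],"grip",round(s["grip_width"],3),"tcp in deck mm",np.round(1e3*DD.T@(s["position"]-DO),1),"rot err deg",np.round(np.degrees((R.from_matrix(DT).inv()*R.from_rotvec(s["tool_rot"])).as_rotvec()),1),"F deck",np.round(DD.T@s["ft_force"],1),"q",np.round(s["joint_positions"],2))
E
python3 - <<'E'
from h import *
where()
rel(DO+DD@np.array([0,-.042,.009+.01]),DT)
E
```

```text
t 4.3333 grip 0.009 tcp in deck mm [  9.3 -55.2  35.7] rot err deg [ 1.1 -0.3 -0.6] F deck [0.4 0.7 0.2] q [ 0.59  0.07 -0.91  2.03  0.16  0.64 -0.2 ]
n 1 dist mm 23.19812248524044 rot deg 1.3148063551879934
[0.66, 0.53, -0.39] [-0.013, 0.004, 0.006]
```

>>> play_rows(
  targets=[
    {"claw": 1,"linear": [0,0.3,-0.2],"rotation": [-0.007,0.002,0.003]},
    {"claw": 1,"linear": [0,0.25,-0.2],"rotation": [-0.006,0.002,0.003]},
    {"claw": 1,"linear": [0,0,0],"rotation": [0,0,0]},
  ],
)

```text
time: 4.58
position: [0.5877, 0.1579, 0.1347]
tool_rot: [-0.133, 1.13, 0.21]
ft_force: [-0.4, 0.5, 0.4]
grip_width: 0.003
```

Run:
```python
from h import *
where()
```

```text
t 4.5833 grip 0.003 tcp in deck mm [ -0.3 -42.8  36.2] rot err deg [ 0.1  0.1 -0. ] F deck [-0.1  0.6  0.5] q [ 0.58  0.05 -0.92  2.04  0.14  0.64 -0.18]
```

>>> play_rows(
  targets=[
    {"claw": 1,"linear": [0.4,0,0],"rotation": [0,0,0]},
    {"claw": 1,"linear": [0.4,0,0],"rotation": [0,0,0]},
    {"claw": 1,"linear": [0.15,0,0],"rotation": [0,0,0]},
    {"claw": 1,"linear": [0,0,0],"rotation": [0,0,0]},
  ],
)

```text
time: 4.92
position: [0.5986, 0.1607, 0.1171]
tool_rot: [-0.139, 1.123, 0.208]
ft_force: [-0.2, 0.1, 0.1]
grip_width: 0.005
```

Run:
```python
from h import *
where()
```

```text
t 4.9167 grip 0.005 tcp in deck mm [  2.5 -42.7  15.5] rot err deg [-0.1 -0.3 -0.3] F deck [-0.1  0.2  0.1] q [ 0.55  0.11 -0.91  2.04  0.25  0.6  -0.27]
```

>>> play_rows(
  targets=[
    {"claw": 1,"linear": [0.12,0,-0.05],"rotation": [0,0,0]},
    {"claw": 1,"linear": [0.12,0,-0.04],"rotation": [0,0,0]},
    {"claw": 1,"linear": [0.12,0,0],"rotation": [0,0,0]},
    {"claw": 1,"linear": [0.12,0,0],"rotation": [0,0,0]},
  ],
)

```text
time: 5.25
position: [0.6024, 0.1618, 0.1078]
tool_rot: [-0.141, 1.119, 0.207]
ft_force: [-4.6, -0.5, 4.4]
grip_width: 0.007
```

Run:
```python
from h import *
where()
```

```text
t 5.25 grip 0.007 tcp in deck mm [  2.2 -42.5   5.4] rot err deg [-0.2 -0.5 -0.4] F deck [-2.3  0.6  5.9] q [ 0.52  0.14 -0.9   2.04  0.3   0.58 -0.32]
```

>>> play_rows(
  targets=[
    {"claw": 1,"linear": [0.12,0,-0.03],"rotation": [0,0.002,0]},
    {"claw": 1,"linear": [0.12,0,0],"rotation": [0,0.002,0]},
  ],
)

```text
time: 5.42
position: [0.6046, 0.1624, 0.1027]
tool_rot: [-0.143, 1.124, 0.206]
ft_force: [-2.7, 0.4, 5.7]
grip_width: 0.007
```

Run:
```python
from h import *
where()
```

```text
t 5.4167 grip 0.007 tcp in deck mm [  2.1 -42.4  -0.2] rot err deg [-0.2 -0.2 -0.5] F deck [0.1 1.  6.2] q [ 0.51  0.16 -0.89  2.04  0.32  0.59 -0.34]
```

>>> play_rows(
  targets=[
    {"claw": 1,"linear": [0.04,0,0],"rotation": [0,0,0]},
  ],
)

```text
time: 5.5
position: [0.6053, 0.1627, 0.1023]
tool_rot: [-0.143, 1.124, 0.206]
ft_force: [-10.9, -2.5, 15.9]
grip_width: 0.005
```

Run:
```python
from h import *
where()
```

```text
t 5.5 grip 0.005 tcp in deck mm [  2.6 -42.4  -0.9] rot err deg [-0.2 -0.2 -0.5] F deck [-3.4  0.1 19.1] q [ 0.51  0.16 -0.89  2.04  0.33  0.59 -0.34]
```

>>> play_rows(
  targets=[
    {"claw": 1,"linear": [-0.15,0,0],"rotation": [0,0,0]},
    {"claw": 1,"linear": [-0.4,0,-0.05],"rotation": [0,0,0]},
    {"claw": 1,"linear": [-0.8,0,-0.05],"rotation": [0,0,0]},
    {"claw": 0,"linear": [-0.8,0,0],"rotation": [0,0,0]},
    {"claw": 0,"linear": [-0.8,0,0],"rotation": [0,0,0]},
    {"claw": 0,"linear": [-0.8,0,0],"rotation": [0,0,0]},
    {"claw": 0,"linear": [-0.5,0,0],"rotation": [0,0,0]},
    {"claw": 0,"linear": [0,0,0],"rotation": [0,0,0]},
    {"claw": 0,"linear": [0,0,0],"rotation": [0,0,0]},
  ],
)

```text
time: 6.25
position: [0.558, 0.1522, 0.2003]
tool_rot: [-0.143, 1.124, 0.207]
ft_force: [-0.0, -0.5, 0.2]
grip_width: 0.375
```

Run:
```python
from h import *
where(); shot("wrist","w3")
```

```text
t 6.25 grip 0.375 tcp in deck mm [  0.  -41.4 108.4] rot err deg [-0.3 -0.2 -0.5] F deck [-0.  -0.4  0.3] q [ 0.62 -0.16 -0.88  2.03 -0.14  0.77  0.04]
```

View pics/w3.png

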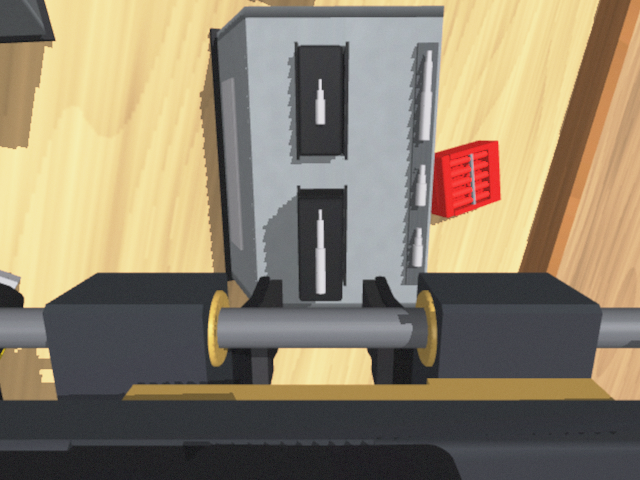

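Run:
```python
from h import *
st=load("w3"); K,r,t=cam("wrist",st); c=-r.T@t; n=DD[:,2]
for u,z in [((320,209),36),((320,294),36),((320,209),9),((320,294),9),((300,192),36),((342,298),36),((320,80),9),((320,124),9)]:
    d=r.T@np.linalg.solve(K,[*u,1]); q=c+d*((DO+z*1e-3*n-c)@n)/(d@n); print(u,z,np.round(1e3*DD.T@(q-DO),1))
```

```text
(320, 209) 36 [ -0.5 -16.2  36. ]
(320, 294) 36 [ -0.3 -67.3  36. ]
(320, 209) 9 [ -0.5 -21.1   9. ]
(320, 294) 9 [ -0.3 -78.1   9. ]
(300, 192) 36 [-11.7  -6.6  36. ]
(342, 298) 36 [ 12.8 -69.8  36. ]
(320, 80) 9 [-0.8 54.9  9. ]
(320, 124) 9 [-0.7 30.3  9. ]
```

>>> play_rows(
  targets=[
    {"claw": 0,"linear": [0,0,0],"rotation": [0.003,0.002,0.005]},
    {"claw": 0,"linear": [0,0,0],"rotation": [0,0,0]},
    {"claw": 0,"linear": [0.3,0,0],"rotation": [0,0,0]},
    {"claw": 0,"linear": [0.6,0,-0.02],"rotation": [0,0,0]},
    {"claw": 0,"linear": [0.6,0,-0.02],"rotation": [0,0,0]},
    {"claw": 0,"linear": [0.6,0,-0.02],"rotation": [0,0,0]},
    {"claw": 0,"linear": [0.4,0,-0.02],"rotation": [0,0,0]},
    {"claw": 0,"linear": [0,0,0],"rotation": [0,0,0]},
  ],
)

```text
time: 6.97
position: [0.5817, 0.1596, 0.1323]
tool_rot: [-0.129, 1.137, 0.217]
ft_force: [-1.0, -0.0, -0.7]
grip_width: 0.972
```

Run:
```python
from h import *
where()
```

```text
t 6.9667 grip 0.972 tcp in deck mm [ -6.2 -39.8  36.3] rot err deg [0.1 0.4 0.5] F deck [-1.2  0.2 -0.2] q [ 0.63  0.05 -0.96  2.05  0.12  0.64 -0.17]
```

>>> play_rows(
  targets=[
    {"claw": 0,"linear": [0.2,-0.06,0.2],"rotation": [-0.001,-0.003,-0.004]},
    {"claw": 0,"linear": [0.3,0,0.03],"rotation": [0,0,0]},
    {"claw": 0,"linear": [0.3,0,0],"rotation": [0,0,0]},
    {"claw": 0,"linear": [0.2,0,0],"rotation": [0,0,0]},
    {"claw": 0,"linear": [0,0,0],"rotation": [0,0,0]},
  ],
)

```text
time: 7.38
position: [0.5962, 0.1631, 0.107]
tool_rot: [-0.129, 1.138, 0.217]
ft_force: [-0.1, -1.1, -0.6]
grip_width: 1.001
```

Run:
```python
from h import *
where()
```

```text
t 7.3833 grip 1.001 tcp in deck mm [ -3.3 -39.8   7.1] rot err deg [0.1 0.5 0.5] F deck [-0.6 -1.  -0.3] q [ 0.57  0.14 -0.94  2.04  0.27  0.6  -0.29]
```

>>> play_rows(
  newtons=20,
  targets=[
    {"claw": 0,"linear": [0.04,-0.08,0.12],"rotation": [-0.001,-0.005,-0.005]},
    {"claw": 0,"linear": [0,0,0],"rotation": [0,0,0]},
    {"claw": 1,"linear": [0,0,0],"rotation": [0,0,0]},
    {"claw": 1,"linear": [0,0,0],"rotation": [0,0,0]},
    {"claw": 1,"linear": [0,0,0],"rotation": [0,0,0]},
  ],
)

```text
time: 7.8
position: [0.6001, 0.1621, 0.1081]
tool_rot: [-0.135, 1.128, 0.211]
ft_force: [-0.1, -0.8, 0.3]
grip_width: 0.851
```

Run:
```python
from h import *
where()
```

```text
t 7.8 grip 0.851 tcp in deck mm [  0.3 -41.6   6.6] rot err deg [ 0.  -0.1 -0. ] F deck [-0.1 -0.7  0.4] q [ 0.56  0.14 -0.93  2.04  0.29  0.59 -0.31]
```

>>> play_rows(
  targets=[
    {"claw": 1,"linear": [0,0,0],"rotation": [0,0,0]},
    {"claw": 1,"linear": [0,0,0],"rotation": [0,0,0]},
    {"claw": 1,"linear": [0,0,0],"rotation": [0,0,0]},
    {"claw": 1,"linear": [0,0,0],"rotation": [0,0,0]},
    {"claw": 1,"linear": [0,0,0],"rotation": [0,0,0]},
    {"claw": 1,"linear": [0,0,0],"rotation": [0,0,0]},
    {"claw": 1,"linear": [0,0,0],"rotation": [0,0,0]},
    {"claw": 1,"linear": [0,0,0],"rotation": [0,0,0]},
    {"claw": 1,"linear": [0,0,0],"rotation": [0,0,0]},
  ],
)

```text
time: 8.55
position: [0.6003, 0.1619, 0.1091]
tool_rot: [-0.135, 1.126, 0.21]
ft_force: [-0.7, -0.3, -0.3]
grip_width: 0.298
```

Run:
```python
from h import *
where()
```

```text
t 8.55 grip 0.298 tcp in deck mm [  0.9 -41.9   7.4] rot err deg [-0.  -0.1 -0.1] F deck [-0.8 -0.1  0. ] q [ 0.56  0.14 -0.93  2.04  0.29  0.59 -0.31]
```

>>> play_rows(
  targets=[
    {"claw": 1,"linear": [0,0,0],"rotation": [0,0,0]},
    {"claw": 1,"linear": [0,0,0],"rotation": [0,0,0]},
    {"claw": 1,"linear": [-0.2,0,0],"rotation": [0,0,0]},
    {"claw": 1,"linear": [-0.3,0,0],"rotation": [0,0,0]},
    {"claw": 1,"linear": [-0.4,0,0],"rotation": [0,0,0]},
    {"claw": 1,"linear": [-0.4,0,0],"rotation": [0,0,0]},
  ],
)

```text
time: 9.05
position: [0.5861, 0.159, 0.1381]
tool_rot: [-0.134, 1.128, 0.214]
ft_force: [1.3, -1.3, -0.7]
grip_width: 0.299
```

Run:
```python
from h import *
where()
```

```text
t 9.05 grip 0.299 tcp in deck mm [ -0.  -41.4  39.9] rot err deg [-0.  -0.   0.1] F deck [ 0.6 -1.6 -1. ] q [ 0.63  0.05 -0.97  2.04  0.12  0.64 -0.17]
```

>>> play_rows(
  targets=[
    {"claw": 1,"linear": [-0.6,0,0],"rotation": [0,0,0]},
    {"claw": 1,"linear": [-0.6,0,0],"rotation": [0,0,0]},
    {"claw": 1,"linear": [-0.6,0,0],"rotation": [0,0,0]},
    {"claw": 1,"linear": [-0.4,0,0],"rotation": [0,0,0]},
    {"claw": 1,"linear": [0,0,0],"rotation": [0,0,0]},
  ],
)

```text
time: 9.47
position: [0.5612, 0.1539, 0.1916]
tool_rot: [-0.136, 1.128, 0.215]
ft_force: [0.4, 0.3, -0.9]
grip_width: 0.301
```

Run:
```python
from h import *
where(); D,T=deckR(-.034,0); rel(np.array([.531,-.1375,.20]),T,18)
```

```text
t 9.4667 grip 0.301 tcp in deck mm [ -0.4 -40.5  99.1] rot err deg [-0.2 -0.1  0.1] F deck [ 0.   0.2 -1. ] q [ 0.67 -0.14 -0.93  2.03 -0.14  0.76  0.04]
n 18 dist mm 293.0539914921141 rot deg 29.53308643898472
[-0.11, -0.61, -0.19] [0.01, 0.015, -0.002]
[-0.1, -0.62, -0.18] [0.01, 0.015, -0.002]
[-0.1, -0.62, -0.18] [0.01, 0.015, -0.002]
[-0.09, -0.62, -0.17] [0.01, 0.015, -0.002]
[-0.08, -0.62, -0.16] [0.01, 0.015, -0.002]
[-0.08, -0.63, -0.16] [0.01, 0.015, -0.002]
[-0.07, -0.63, -0.15] [0.01, 0.015, -0.002]
[-0.07, -0.63, -0.14] [0.01, 0.015, -0.002]
[-0.06, -0.63, -0.13] [0.01, 0.015, -0.002]
[-0.06, -0.64, -0.12] [0.01, 0.015, -0.002]
[-0.05, -0.64, -0.12] [0.01, 0.015, -0.002]
[-0.05, -0.64, -0.11] [0.01, 0.015, -0.002]
[-0.04, -0.64, -0.1] [0.01, 0.015, -0.002]
[-0.04, -0.64, -0.09] [0.01, 0.015, -0.002]
[-0.03, -0.65, -0.08] [0.01, 0.015, -0.002]
[-0.03, -0.65, -0.07] [0.01, 0.015, -0.002]
[-0.03, -0.65, -0.06] [0.01, 0.015, -0.002]
[-0.02, -0.65, -0.05] [0.01, 0.015, -0.002]
```

>>> play_rows(
  targets=[
    {"claw": 1,"linear": [-0.3,-0.5,-0.1],"rotation": [0.01,0.015,-0.002]},
    {"claw": 1,"linear": [-0.2,-0.62,-0.15],"rotation": [0.01,0.015,-0.002]},
    {"claw": 1,"linear": [-0.1,-0.62,-0.18],"rotation": [0.01,0.015,-0.002]},
    {"claw": 1,"linear": [-0.09,-0.62,-0.17],"rotation": [0.01,0.015,-0.002]},
    {"claw": 1,"linear": [-0.08,-0.62,-0.16],"rotation": [0.01,0.015,-0.002]},
    {"claw": 1,"linear": [-0.08,-0.63,-0.16],"rotation": [0.01,0.015,-0.002]},
    {"claw": 1,"linear": [-0.07,-0.63,-0.15],"rotation": [0.01,0.015,-0.002]},
    {"claw": 1,"linear": [-0.07,-0.63,-0.14],"rotation": [0.01,0.015,-0.002]},
    {"claw": 1,"linear": [-0.06,-0.63,-0.13],"rotation": [0.01,0.015,-0.002]},
  ],
)

```text
time: 10.22
position: [0.5409, 0.0106, 0.1997]
tool_rot: [-0.056, 1.36, 0.098]
ft_force: [0.2, 0.1, -1.5]
grip_width: 0.295
```

Run:
```python
from h import *
where(); D,T=deckR(-.034,0); rel(np.array([.531,-.1375,.16]),T,9)
```

```text
t 10.2167 grip 0.295 tcp in deck mm [ -45.5 -174.9  129. ] rot err deg [ 7.6 12.9 -1.5] F deck [-0.4  0.  -1.4] q [ 0.77 -0.04 -0.8   1.91 -0.07  1.05  0.1 ]
n 9 dist mm 153.68016292278895 rot deg 14.32325331261249
[0.14, -0.65, -0.14] [0.01, 0.015, -0.002]
[0.14, -0.65, -0.13] [0.01, 0.015, -0.002]
[0.15, -0.66, -0.12] [0.01, 0.015, -0.002]
[0.15, -0.66, -0.1] [0.01, 0.015, -0.002]
[0.16, -0.66, -0.09] [0.01, 0.015, -0.002]
[0.16, -0.66, -0.08] [0.01, 0.015, -0.002]
[0.17, -0.66, -0.06] [0.01, 0.015, -0.002]
[0.17, -0.66, -0.05] [0.01, 0.015, -0.002]
[0.17, -0.66, -0.04] [0.01, 0.015, -0.002]
```

>>> play_rows(
  targets=[
    {"claw": 1,"linear": [0.14,-0.65,-0.14],"rotation": [0.01,0.015,-0.002]},
    {"claw": 1,"linear": [0.14,-0.65,-0.13],"rotation": [0.01,0.015,-0.002]},
    {"claw": 1,"linear": [0.15,-0.66,-0.12],"rotation": [0.01,0.015,-0.002]},
    {"claw": 1,"linear": [0.15,-0.66,-0.1],"rotation": [0.01,0.015,-0.002]},
    {"claw": 1,"linear": [0.16,-0.66,-0.09],"rotation": [0.01,0.015,-0.002]},
    {"claw": 1,"linear": [0.16,-0.66,-0.08],"rotation": [0.01,0.015,-0.002]},
    {"claw": 1,"linear": [0.17,-0.66,-0.06],"rotation": [0.01,0.015,-0.002]},
    {"claw": 1,"linear": [0.17,-0.5,-0.05],"rotation": [0.01,0.015,-0.002]},
    {"claw": 1,"linear": [0.1,-0.3,-0.04],"rotation": [0.01,0.015,-0.002]},
    {"claw": 1,"linear": [0,0,0],"rotation": [0,0,0]},
  ],
)

```text
time: 11.05
position: [0.5286, -0.1349, 0.1519]
tool_rot: [0.044, 1.592, -0.038]
ft_force: [0.0, -1.4, 0.1]
grip_width: 0.297
```

Run:
```python
from h import *
where(); D,T=deckR(-.034,0); rel(np.array([.531,-.1375,.12]),T,3)
im,st=shot("wrist","w4")
K=proj("wrist",[[.531,-.1375,.006]],st);print(K)
```

```text
t 11.05 grip 0.297 tcp in deck mm [-107.4 -313.5  105.2] rot err deg [16.4 26.  -3.2] F deck [-0.2 -1.4  0.2] q [ 0.81  0.23 -0.69  1.77  0.15  1.23  0.03]
n 3 dist mm 32.12310406850436 rot deg 1.6133048685955262
[0.42, -0.03, 0.04] [-0.004, -0.005, -0.001]
[0.43, -0.03, 0.04] [-0.004, -0.005, -0.001]
[0.43, -0.03, 0.04] [-0.004, -0.005, -0.001]
[[329.45784466 230.02375643]]
```

View pics/w4.png

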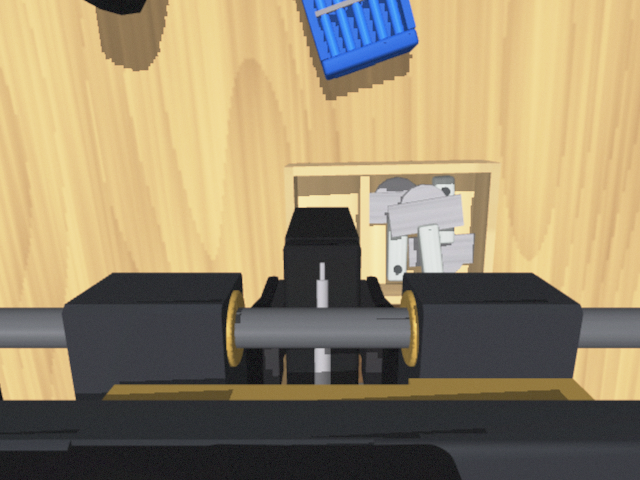

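Run:
```python
from h import *
st=load("w4")
for a,z in [((286,166),.036),((498,162),.036),((296,174),.036),((361,176),.032),((292,208),.108),((352,208),.108),((322,263),.181)]: print(a,np.round(back("wrist",a,z,st),4))
```

```text
(286, 166) [ 0.5051 -0.0868  0.036 ]
(498, 162) [ 0.642 -0.091  0.036]
(296, 174) [ 0.5113 -0.0923  0.036 ]
(361, 176) [ 0.554  -0.0961  0.032 ]
(292, 208) [ 0.5145 -0.1028  0.108 ]
(352, 208) [ 0.5442 -0.1042  0.108 ]
(322, 263) [ 0.5307 -0.1097  0.181 ]
```

>>> play_rows(
  targets=[
    {"claw": 1,"linear": [0.3,-0.03,0.04],"rotation": [-0.004,-0.005,-0.001]},
    {"claw": 1,"linear": [0.5,-0.03,0.04],"rotation": [-0.004,-0.005,-0.001]},
    {"claw": 1,"linear": [0.5,-0.03,0.03],"rotation": [-0.004,-0.005,-0.001]},
    {"claw": 1,"linear": [0.5,0,0],"rotation": [0,0,0]},
    {"claw": 1,"linear": [0.3,0,0],"rotation": [0,0,0]},
    {"claw": 1,"linear": [0,0,0],"rotation": [0,0,0]},
  ],
)

```text
time: 11.6
position: [0.5319, -0.1307, 0.0961]
tool_rot: [0.017, 1.56, -0.016]
ft_force: [0.0, 0.5, -0.7]
grip_width: 0.295
```

Run:
```python
from h import *
where(); D,T=deckR(-.034,0); rel(np.array([.531,-.137,.056]),T)
```

```text
t 11.6 grip 0.295 tcp in deck mm [-127.3 -310.2   52.8] rot err deg [14.6 24.2 -3.3] F deck [-0.2  0.5 -0.7] q [ 0.8   0.26 -0.69  1.85  0.19  1.09  0.03]
n 2 dist mm 40.58160619677836 rot deg 0.9729810149914115
[0.8, -0.13, -0.02] [0.004, 0.003, -0.0]
[0.8, -0.13, -0.02] [0.004, 0.003, -0.0]
```

>>> play_rows(
  targets=[
    {"claw": 1,"linear": [0,-0.25,-0.04],"rotation": [0.004,0.003,0]},
    {"claw": 1,"linear": [0.2,0,0],"rotation": [0.004,0.003,0]},
    {"claw": 1,"linear": [0.3,0,0],"rotation": [0,0,0]},
    {"claw": 1,"linear": [0.3,0,0],"rotation": [0,0,0]},
    {"claw": 1,"linear": [0.2,0,0],"rotation": [0,0,0]},
    {"claw": 1,"linear": [0,0,0],"rotation": [0,0,0]},
  ],
)

```text
time: 12.1
position: [0.5321, -0.1369, 0.0705]
tool_rot: [0.025, 1.566, -0.026]
ft_force: [-0.6, 0.7, -0.6]
grip_width: 0.296
```

Run:
```python
from h import *
where(); D,T=deckR(-.034,0); rel(np.array([.531,-.137,.050]),T)
```

```text
t 12.1 grip 0.296 tcp in deck mm [-139.2 -316.3   30.2] rot err deg [15.2 24.6 -3.4] F deck [-0.6  0.8 -0.4] q [ 0.79  0.3  -0.67  1.86  0.22  1.05  0.  ]
n 1 dist mm 20.559678664173948 rot deg 0.2622550862472122
[0.82, -0.01, -0.05] [0.001, 0.003, 0.0]
```

>>> play_rows(
  targets=[
    {"claw": 1,"linear": [0.25,0,-0.03],"rotation": [0.001,0.002,0]},
    {"claw": 1,"linear": [0.2,0,-0.02],"rotation": [0,0,0]},
    {"claw": 1,"linear": [0.15,0,0],"rotation": [0,0,0]},
    {"claw": 1,"linear": [0,0,0],"rotation": [0,0,0]},
  ],
)

```text
time: 12.43
position: [0.5308, -0.1367, 0.0537]
tool_rot: [0.027, 1.57, -0.027]
ft_force: [-0.9, 0.3, -0.9]
grip_width: 0.296
```

Run:
```python
from h import *
where(); D,T=deckR(-.034,0); rel(np.array([.531,-.137,.050]),T)
```

```text
t 12.4333 grip 0.296 tcp in deck mm [-147.4 -315.8   15.5] rot err deg [15.3 24.8 -3.4] F deck [-1.1  0.5 -0.5] q [ 0.78  0.33 -0.66  1.87  0.23  1.02 -0.01]
n 1 dist mm 3.7393104888317974 rot deg 0.05114358042360345
[0.15, -0.01, 0.01] [-0.0, 0.0, 0.0]
```

Excellent. Slowly lower in about 1 mm steps until contact.

>>> play_rows(
  targets=[
    {"claw": 1,"linear": [0.05,0,0],"rotation": [0,0,0]},
    {"claw": 1,"linear": [0.05,0,0],"rotation": [0,0,0]},
    {"claw": 1,"linear": [0.04,0,0],"rotation": [0,0,0]},
  ],
)

```text
time: 12.68
position: [0.5311, -0.1366, 0.05]
tool_rot: [0.027, 1.569, -0.027]
ft_force: [-0.2, 0.2, -0.7]
grip_width: 0.298
```

>>> play_rows(
  targets=[
    {"claw": 1,"linear": [0.04,0,0],"rotation": [0,0,0]},
    {"claw": 1,"linear": [0.04,0,0],"rotation": [0,0,0]},
  ],
)

```text
time: 12.85
position: [0.5312, -0.1364, 0.0497]
tool_rot: [0.026, 1.57, -0.027]
ft_force: [-3.5, 1.5, 8.2]
grip_width: 0.294
```

>>> play_rows(
  targets=[
    {"claw": 1,"linear": [0,0,0],"rotation": [0,0,0]},
    {"claw": 0.6,"linear": [0,0,0],"rotation": [0,0,0]},
    {"claw": 0.3,"linear": [0,0,0],"rotation": [0,0,0]},
    {"claw": 0.2,"linear": [0,0,0],"rotation": [0,0,0]},
    {"claw": 0.2,"linear": [0,0,0],"rotation": [0,0,0]},
    {"claw": 0.2,"linear": [0,0,0],"rotation": [0,0,0]},
    {"claw": 0.2,"linear": [0,0,0],"rotation": [0,0,0]},
  ],
)

```text
time: 13.43
position: [0.5327, -0.1369, 0.0511]
tool_rot: [0.025, 1.567, -0.029]
ft_force: [-1.1, -0.3, 0.1]
grip_width: 0.667
```

Fingers are clear on both sides; rise.

>>> play_rows(
  targets=[
    {"claw": 0.2,"linear": [-0.3,0,0],"rotation": [0,0,0]},
    {"claw": 0.2,"linear": [-0.6,0,0],"rotation": [0,0,0]},
    {"claw": 0.2,"linear": [-1,0,0],"rotation": [0,0,0]},
    {"claw": 0.2,"linear": [-1,0,0],"rotation": [0,0,0]},
    {"claw": 0.2,"linear": [-1,0,0],"rotation": [0,0,0]},
    {"claw": 0.2,"linear": [-1,-0.4,0],"rotation": [0,0,0]},
    {"claw": 0.2,"linear": [-0.8,-1,0],"rotation": [0,0,0]},
    {"claw": 0.2,"linear": [0,-1,0],"rotation": [0,0,0]},
    {"claw": 0.2,"linear": [0,-1,0],"rotation": [0,0,0]},
    {"claw": 0.2,"linear": [0,0,0],"rotation": [0,0,0]},
  ],
)

```text
time: 14.27
position: [0.5298, -0.2216, 0.2056]
tool_rot: [0.018, 1.565, -0.023]
ft_force: [-1.1, 0.0, -0.6]
grip_width: 0.801
```

Run:
```python
from h import *
im,st=shot("wrist","w5"); print(st["position"],st["time"])
s=get_image("scene"); a=cv2.resize(s[165:285,190:400],(640,366),interpolation=cv2.INTER_CUBIC)
b=im[:285,200:560]; b=cv2.resize(b,(285*360//285*1,285)); o=np.zeros((366+234,640,3),np.uint8); o[:366]=a
b=cv2.resize(im[60:280,200:520],(340,234)); o[366:,:340]=b; cv2.imwrite("pics/c5.png",o)
```

```text
[ 0.52978378 -0.22155224  0.2055778 ] 14.2667
```

View pics/w5.png

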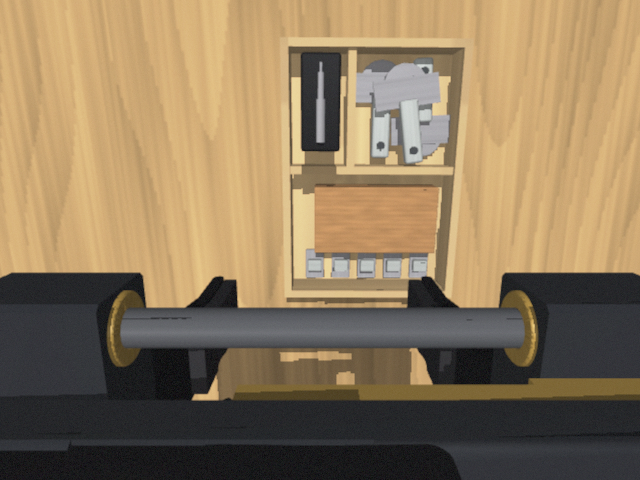

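View pics/c5.png

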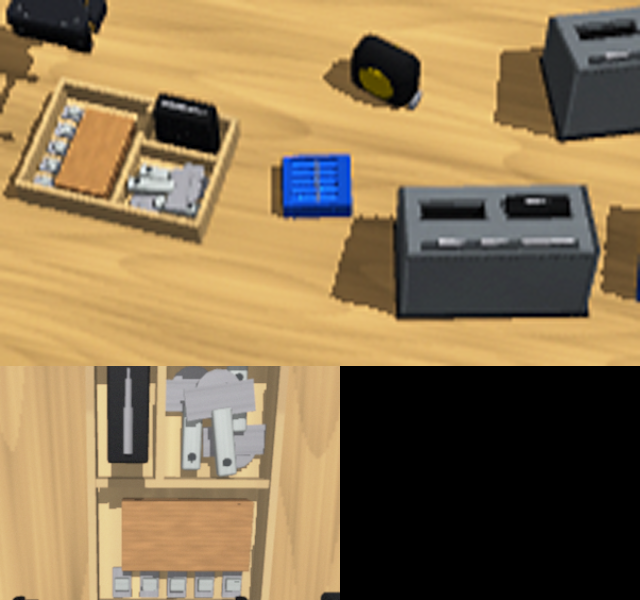

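Run:
```python
from h import *
st=load("w5"); c=back("wrist",(321,102),.078,st); print(c)
for a,z in [((288,39),.036),((464,41),.036),((299,50),.036),((347,50),.032),((301,53),.078),((340,151),.078)]: print(a,np.round(back("wrist",a,z,st),4))
d=R.from_euler('z',.034).apply(c-np.array([.531,-.137,.078])); print("offset mm",d*1e3)
print(close_job())
```

```text
[ 0.53206166 -0.13509279  0.078     ]
(288, 39) [ 0.5095 -0.0885  0.036 ]
(464, 41) [ 0.6368 -0.0929  0.036 ]
(299, 50) [ 0.5172 -0.096   0.036 ]
(347, 50) [ 0.5523 -0.0962  0.032 ]
(301, 53) [ 0.5201 -0.1051  0.078 ]
(340, 151) [ 0.544  -0.1667  0.078 ]
offset mm [9.96218676e-01 1.94219281e+00 1.38777878e-14]
the job is handed in; nothing more can be done
None
```

The long-bit cassette is out of the sloping bit station and stands cap up in the free compartment of the plywood tray. The job was handed in at about 14 s and reported no verdict.

- **Release:** I pushed the cassette in to about 9 mm. The push force was about 6 N, then jumped to 19 N when the fingers met the deck or the stop. On backing off, the wrist camera put the cap about 36 mm proud.
- **Grasp and transfer:** I gripped it across its thickness (about 26 mm measured), drew it out along the bay and turned it upright. I set it down in steps of about 1 mm, with 8 N at contact.
- **Placement:** In the last wrist picture the cassette centre is about 1 mm (x) and 2 mm (y) from my compartment centre, against limits of 12 and 15 mm. It looks upright.
- **Other things:** The short-bit cassette still shows latched in its bay, judged by eye in the last scene picture. The tape measure looks unmoved in that picture. I did not re-check the drill or the hinge bin, but the arm registered no contact near either. The gripper was clear of everything at hand-in.
- **Disagreements:**
  - One deck corner in the wrist picture was about 6 mm off, because I picked the wrong edge. The caps and the force contact agreed to within 1–2 mm.
  - In the last picture two tray rim points were a few millimetres off the earlier ones, well inside the placement limits.

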